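# Show the comb from a mating box

## Robot

A 7-joint arm with a two-finger parallel gripper is mounted at the origin on a cart in front of the work surface, level with it; the furniture and walls round the work are solid. World frame = base frame: x ahead of the robot, y to its left, z up, the work surface at z = 0. Lengths are in mm, angles in rad, forces in N, time in s.
With the tool pointing down it reaches from about 400 to 875 mm from the base axis. Payload 6.5 kg.
Tool frame: the origin (TCP) lies at the very end of the fingers, on their centre line; the grasp point (between the pads) lies 19 mm behind it; z points along the fingers, y is the direction in which the jaws open and shut (so a half turn about z gives the same grasp; the last joint's range is limited). The gripper opens to 85 mm and grips with 20 to 120 N. Pads are 22 mm wide; open, the fingers measure 114 mm over their backs; the gripper's body (76 mm by 85 mm) begins 54 mm behind the grasp point. The pads swing forward as they close: fully open they stand 13 mm farther back than shut.
Start: joints at [1.038, 0.536, -0.004, 1.538, 0.003, 1.067, -0.071], TCP at [292.515, -580.453, 231.29] pointing down, gripper open.
Joint ranges: [-2.7, 2.7], [-0.37, 2.16], [-1.27, 1.26], [0.24, 2.4], [-1.31, 4.45], [0.19, 1.91], [-2.76, 2.76]. Speed limits (rad/s): [2.39, 2.39, 3.14, 3.14, 3.14, 3.14, 3.14].

## Interface

Orientations are given as [roll, pitch, yaw] about the fixed x, y, z axes, in that order (R = Rz(yaw) Ry(pitch) Rx(roll)).
In Python, from rig import env gives the robot as it stands.
- The arm moves only by the shell command python3 -m crank 'ROWS'. ROWS is JSON, a list of rows, each an object of numbers: "jaw": the finger opening in cm, from 0 to 8.54; "tx", "ty", "tz": the shift along the tool's x, y, z in cm; "wx", "wy", "wz": the turn, a rotation vector about the tool's x, y, z in degrees. A call has 1 to 10 rows; each row is the pose to reach, as a shift and turn from the pose measured when the call began, along the tool's axes at that moment; what a row does not reach only later rows make up. A row lasts 1/12 s, in which the tool goes at most 41.7 mm and 7.16 degrees, less where a joint would pass 70% of its speed; a pose out of reach is approached as far as the arm can. A call with a gripper value outside its range is refused whole. The fingers move at their own pace and stop on an object; the grip force is fixed at half the most. Time passes only in rows, so rows that repeat a pose let the fingers close. It gives the time, the measured TCP pose, the force and the opening at its end, in the units of the state.
- env.observe(): the state, without advancing time (a new reading comes with each control period).
- env.read_camera(name): name is "side" or "top"; returns a dict with "image" (420x560x3 uint8, red, green, blue), "intrinsics" (3x3 intrinsics, pixels), "dist" ([k1, k2, p1, p2, k3] as OpenCV has them; the pictures are not rectified), "R" (3x3) and "t" (3): a world point X has camera coordinates R X + t. Camera axes: x right, y down, z forward; pixel columns grow to the right and rows downward; lengths in mm; the calibration is good to about 2 mm. A picture is of the moment at which its call begins. There is no depth.
- env.sign_off(): hands the job in, once; it reports no verdict.
The state is a dict: "t": time; "q": joint angles; "joint_velocities": joint speeds; "tau": joint torques, N m; "tool_pos": TCP position; "tcp_rot": TCP orientation; "ft_force": force on the tool from outside, world axes, zero at the start; "wrist_torque": the same for the moment, N m; "finger_gap": finger opening in mm.
Only numpy, scipy, OpenCV 4.12 (cv2) and the standard library are available. Lean on these libraries where they do the work, as an engineer would, in place of code of your own. Each camera call takes 0.05 s, during which the arm holds its last target.

## Task

A customer across the counter wants to see the comb in the open mating box. First make room: slide the follower board (the plain board with the dark grip) along its ledges, without lifting it off them, right up against the entrance wall of the box, nearest the robot; then draw the frame with the blue dot straight up out of the box, hanging upright until it is wholly clear, and tip it by about 45 degrees, top bar level, so that the comb face on the customer's side (the far side from the robot) looks up at a slant. Finish with the frame still held like that, clear above the open box, so that nothing can drop beside it; leave the other frame hanging where it is and do not disturb the things on the counter.

Things in the scene. Friction and masses are not known exactly. Their poses are not given: they have to be found in the camera images.
- nuc: Open mating box (small beehive) of blue-grey timber, fixed to the counter, 181 (x) x 180 (y) mm outside, rim 130 mm high, walls 12 mm. Yellow entrance disc on the wall nearest the robot. Origin: centre of its underside; x points from the entrance wall to the far wall (away from the robot, apart from the box's yaw of at most 0.25 rad), y along the hanging bars, z up.
- nuc_rim (a point): Centre of the box's open top, level with the rim. Inside: 157 mm along x, 156 mm along y, floor 12 mm above the counter. Along both y sides runs a ledge 11 mm deep, its top 115 mm above the counter; the 150 mm bars of the two frames and the follower board hang on the ledges by their ends and slide freely along x. Axes as the box's.
- follower_grip (a point): Grasp point of the follower board (loose, 0.2 kg plain plywood board under a bar 20 mm wide, 150 long, 12 thick, whose top is 127 mm above the counter). A dark wood grip, 14 (x) by 40 (y) mm, stands on the bar's middle, up to 165 mm. The point is inside the grip, 147 mm above the counter. Against the entrance wall it lies at x = -68.5 mm in the box's frame; at the start at about -20 mm.
- frame_blue_center (a point): Centre, half-way up, of the comb frame with a blue dot on its top bar (loose, wood, 0.10 to 0.20 kg, 104 mm high, 120 long below the bar, 22 thick, amber comb 14 thick in it). In the box it is 75 mm above the counter, and the follower's bar nearly touches this frame's bar on the robot's side. x is square to the comb, away from the robot; y along the bar; z up.
- frame_blue_bar (a point): Middle of that frame's top bar, where it can be gripped across its 22 mm width (x); the bar is 150 mm long (y), 12 mm thick. 46 mm above the frame's centre, 6 mm under the bar's top; in the box 121 mm above the counter. Over 30 mm is free beside it on the far side, and over 45 mm on the robot's side once the follower stands at the entrance wall. Axes as the frame's.
- frame_plain_center (a point): Centre, half-way up, of the other comb frame: the same make but without a dot, hanging by the far wall. It stays there.
- jar: Small honey jar with a yellow lid, 62 mm across, 71 mm high, on the counter to the right of the box; origin at the centre of its underside. A bystander.
- queen_cage: Yellow slotted queen cage, 22 x 62 x 16 mm, on the counter to the left of the box; origin at the centre of its underside. A bystander.
- hive_tool: Red steel hive tool, 44 x 216 x 23 mm, lying on the box's flat metal-edged roof (26 mm high), which lies on the counter to the left; origin at the centre of its underside. A bystander.

How it is judged (in metres and radians):
On the way, in this order (a step that is already met when the one before it is completed fails the run):
1. the follower board stands against the entrance wall (within 7 mm), still on its ledges, and the blue-dotted frame still hangs in the box (x of follower_grip in the frame of nuc below -0.0615 m and z of follower_grip in the frame of nuc below 0.153 m and z of frame_blue_center in the frame of nuc below 0.081 m), for 0.2 s.
2. the blue-dotted frame has been drawn up wholly clear of the rim, hanging upright within 15 degrees (z of frame_blue_center in the frame of nuc above 0.182 m and angle between frame_blue_center's own z axis and vertical below 0.27 rad), for 0.1 s.
At the end, for the whole second after the job is handed in: Blue-dotted frame held still in the gripper, touching nothing else: centre over 185 mm above the counter, within 130 mm of the box in plan, far-side face tipped up 27 to 63 degrees, bar level within 15. Follower on its ledges within 8 mm of the entrance wall; other frame within 15 mm of its place (height (world z) of frame_blue_center above 0.185 m and horizontal distance between frame_blue_center and nuc below 0.13 m and angle between frame_blue_center's own x axis and vertical between 0.47 and 1.1 rad and angle between frame_blue_center's own y axis and vertical between 1.31 and 1.83 rad and contact force between the fingers and frame_blue above 1 N and contact force between each of nuc, follower, frame_plain and frame_blue below 0.2 N and linear speed of frame_blue below 0.03 m/s and x of follower_grip in the frame of nuc below -0.0605 m and z of follower_grip in the frame of nuc below 0.153 m and angle between follower_grip's own z axis and vertical below 0.2 rad and z of frame_plain_center in the frame of nuc below 0.08 m and distance of frame_plain_center from where it was at the start of the episode below 0.015 m); the arm keeps its last pose, push and grip.
It fails at once if the follower board is lifted off its ledges (by more than 8 mm) (z of follower_grip in the frame of nuc above 0.155 m).
It fails at once if the blue-dotted frame leans by more than 20 degrees while it is still partly in the box (z of frame_blue_center in the frame of nuc below 0.165 m and angle between frame_blue_center's own z axis and vertical above 0.35 rad).
It fails at once if the other frame is displaced by more than 15 mm (distance of frame_plain_center from where it was at the start of the episode above 0.015 m).
It fails at once if jar, queen cage or hive tool is moved by more than 30 mm (distance of any of jar, queen_cage, hive_tool from where it was at the start of the episode above 0.03 m).
It also fails if it takes over 53 s, if anything falls off the work surface, if the arm or the gripper's body presses on something with over 40 N, if the wrist force passes 120 N, or if a joint passes its speed limit or range.

## Working session

There is one attempt and no reset: what is moved stays moved. The work goes in short steps, Python scripts to look and compute and a shell command to move; the robot and the scene stay as the last step left them, time stands still between calls to the robot, and variables do not carry over. Pictures are saved under pics/ and viewed, and the job is handed in when it is done.

```bash
ls; mkdir -p pics
python3 - <<'E'
from rig import env
import cv2
o=env.observe();print({k:o[k] for k in('t','tool_pos','tcp_rot','finger_gap')})
for n in('side','top'):
    c=env.read_camera(n);cv2.imwrite(f'pics/{n}0.png',c['image'][:,:,::-1]);print(c['intrinsics'],c['dist'],c['R'],c['t'])
E
```

```text
pics
{'t': 0.0, 'tool_pos': array([ 292.23693293, -579.89845332,  230.41617171]), 'tcp_rot': array([-3.13985154e+00,  6.77613934e-05,  4.66810045e-01]), 'finger_gap': 85.58725155233027}
[[393.86497267   0.         281.47622536]
 [  0.         393.86497267 210.65900123]
 [  0.           0.           1.        ]] [-0.09821265  0.          0.          0.          0.        ] [[-0.84664691 -0.53211126 -0.00682739]
 [-0.34795289  0.56324697 -0.74945422]
 [ 0.40263854 -0.63214749 -0.66202096]] [ 539.74743768  130.445234   1009.50280773]
[[463.064219     0.         272.95087361]
 [  0.         463.064219   214.97701532]
 [  0.           0.           1.        ]] [0.00684369 0.         0.         0.         0.        ] [[-2.18780992e-02 -9.99752365e-01 -4.06918344e-03]
 [-9.88836609e-01  2.22389056e-02 -1.47334966e-01]
 [ 1.47388975e-01  8.00348539e-04 -9.89078283e-01]] [ 250.19587171  493.51604085 1265.15154024]
```

View pics/top0.png

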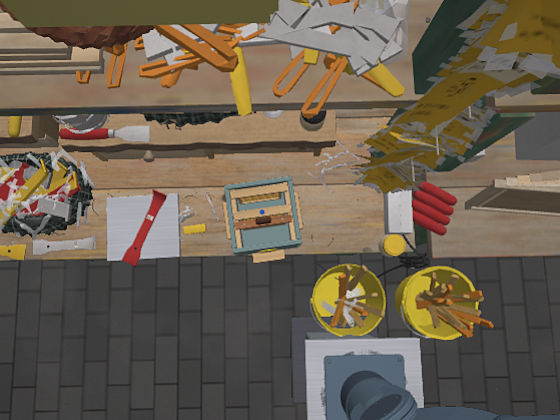

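View pics/side0.png

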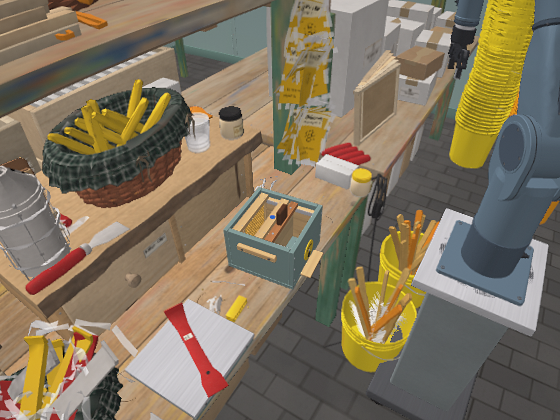

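The top view shows the box around (262,215), with the grip at about (264,222) and the blue dot at (262,212). In the side view the box is around (273,235). I'll zoom in on both.

Run:
```python
import cv2
a=cv2.imread('pics/top0.png')[165:265,205:320];cv2.imwrite('pics/topz.png',cv2.resize(a,None,fx=6,fy=6,interpolation=cv2.INTER_CUBIC))
a=cv2.imread('pics/side0.png')[180:295,215:335];cv2.imwrite('pics/sidez.png',cv2.resize(a,None,fx=5,fy=5,interpolation=cv2.INTER_CUBIC))
```

```text
(no output)
```

View pics/topz.png

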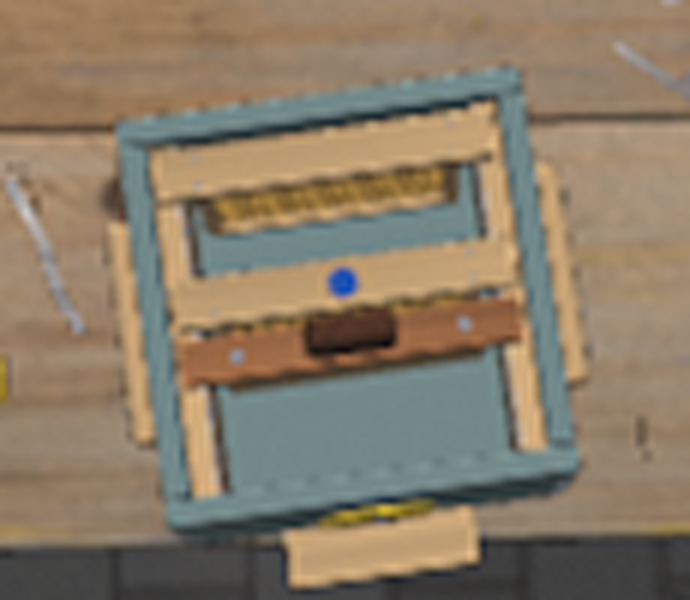

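View pics/sidez.png

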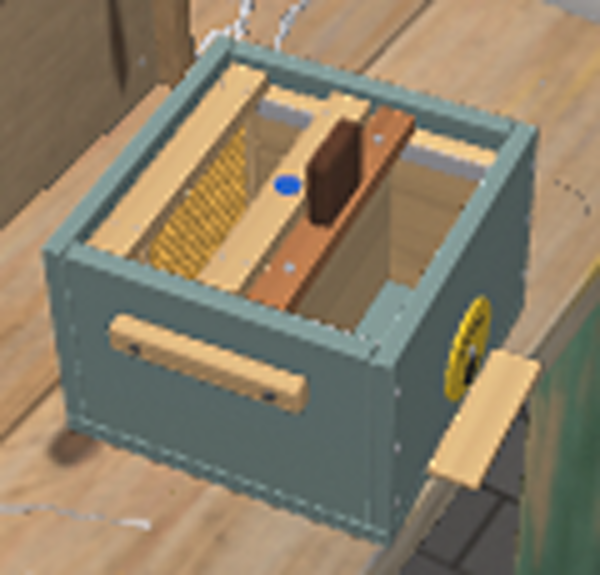

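```bash
cat > h.py <<'E'
import numpy as np,cv2
from rig import env
def cast(c,px,z):
    p=cv2.undistortPoints(np.array(px,float).reshape(-1,1,2),c['intrinsics'],np.array(c['dist']))[:,0]
    R=np.array(c['R']);t=np.array(c['t']);C=-R.T@t
    d=np.c_[p,np.ones(len(p))]@R
    return C+d*((z-C[2])/d[:,2])[:,None]
def proj(c,X):
    return cv2.projectPoints(np.array(X,float).reshape(-1,1,3),cv2.Rodrigues(np.array(c['R']))[0],np.array(c['t']),c['intrinsics'],np.array(c['dist']))[0][:,0]
E
python3 - <<'E'
from h import *
np.set_printoptions(suppress=True,precision=1)
T=env.read_camera('top');S=env.read_camera('side')
t=lambda l:(np.array(l)+.5)/6-.5+[205,165]
s=lambda l:(np.array(l)+.5)/5-.5+[215,180]
ct=cast(T,t([(118,125),(517,70),(578,462),(170,525)]),130)   #FL FR NR NL
cs=cast(S,s([(48,248),(225,40),(535,125),(388,362)]),130)
for c in(ct,cs):
    print(c[:,:2],'centre',c.mean(0)); d=(c[0]+c[1]-c[2]-c[3]);e=c[0]+c[3]-c[1]-c[2];print('yaw',np.arctan2(d[1],d[0]),np.arctan2(-e[0],e[1]),np.linalg.norm(d)/2,np.linalg.norm(e)/2)
def blue(im,off):
    h=cv2.cvtColor(im,cv2.COLOR_RGB2HSV);m=cv2.inRange(h,(108,150,120),(125,255,255))
    x0,y0,x1,y1=off;ys,xs=np.nonzero(m[y0:y1,x0:x1]);return xs.mean()+x0,ys.mean()+y0,len(xs)
bt=blue(T['image'],(205,165,320,265));bs=blue(S['image'],(215,180,335,295));print(bt,bs)
print('dot',cast(T,[bt[:2]],127.5),cast(S,[bs[:2]],127.5))
print('follower bar ends top mid',cast(T,t([(183,362),(522,320)]),127),'grip top',cast(T,t([(310,322),(390,312),(395,340),(308,353)]),165)[:, :2])
print('gripTopSide',cast(S,s([(312,160),(358,123)]),165))
E
```

```text
[[566.7 365.7]
 [587.4 189.8]
 [413.9 168.3]
 [390.7 344.5]] centre [489.7 267.1 130. ]
yaw 0.12170641056947652 0.12423735349081354 176.0870753112604 177.36104056802318
[[564.1 366.8]
 [582.7 193.7]
 [411.9 169. ]
 [392.  344.7]] centre [487.7 268.5 130. ]
yaw 0.1357165897413177 0.10998645982430687 173.01856240668866 175.47332313832982
(np.float64(261.61538461538464), np.float64(211.6153846153846), 13) (np.float64(271.9166666666667), np.float64(216.75), 12)
dot [[495.  268.6 127.5]] [[494.4 269.6 127.5]]
follower bar ends top mid [[461.6 338.4 127. ]
 [476.7 190.6 127. ]] grip top [[472.5 281.5]
 [476.  247.7]
 [464.  245.8]
 [459.3 282.6]]
gripTopSide [[470.8 282.6 165. ]
 [466.5 249.  165. ]]
```

```bash
cat >> h.py <<'E'
from scipy.spatial.transform import Rotation as Ro
np.set_printoptions(suppress=True,precision=2)
A=0.123; C0=np.array([489,268,0.]); B=Ro.from_euler('z',A)
def box(p): return B.inv().apply(np.array(p)-C0)
def world(p): return B.apply(p)+C0
def go(p,R):
    o=env.observe();R0=Ro.from_euler('xyz',o['tcp_rot'])
    print('t',o['t'],'tcp',o['tool_pos'],'box',box(o['tool_pos']),'rot deg',np.degrees(o['tcp_rot']),'F',o['ft_force'],'gap',o['finger_gap'])
    d=R0.inv().apply(np.array(p)-o['tool_pos']);w=(R0.inv()*R).as_rotvec(degrees=True)
    print('shift cm',d/10,'turn deg',w,'rows',np.linalg.norm(d)/41.7,np.linalg.norm(w)/7.16)
def down(yawdeg): return Ro.from_euler('xyz',[180,0,yawdeg],degrees=True)
E
python3 -c "
from h import *
go([440,-150,300],down(70))
T=env.read_camera('top')
print(proj(T,[[440,-150,300],[440,-150,400],[470,100,300]]),cast(T,[(393,245),(400,185)],71),cast(T,[(400,185),(400,100)],300))
"
```

```text
t 0.2 tcp [ 292.33 -580.13  230.74] box [-299.24 -817.6   230.74] rot deg [-179.94    0.01   26.75] F [-0.13 -0.33 -0.89] gap 85.01285625065816
shift cm [ 32.55 -31.77  -6.9 ] turn deg [ -0.06  -0.02 -43.25] rows 11.031633377718494 6.040715869892636
[[447.61 219.86]
 [465.94 213.07]
 [334.85 209.08]] [[ 404.41  -84.02   71.  ]
 [ 569.64 -113.25   71.  ]] [[521.68 -49.08 300.  ]
 [722.66 -61.49 300.  ]]
```

```bash
python3 -m crank '[{"tx":15,"ty":-15,"tz":-7,"wz":-20},{"tx":31,"ty":-29.5,"tz":-7,"wz":-43},{"tx":31,"ty":-29.5,"tz":-7,"wz":-43},{"tx":31,"ty":-29.5,"tz":-7,"wz":-43},{"tx":31,"ty":-29.5,"tz":-7,"wz":-43},{"tx":31,"ty":-29.5,"tz":-7,"wz":-43},{"tx":31,"ty":-29.5,"tz":-7,"wz":-43},{"tx":31,"ty":-29.5,"tz":-7,"wz":-43},{"tx":31,"ty":-29.5,"tz":-7,"wz":-43},{"tx":31,"ty":-29.5,"tz":-7,"wz":-43}]'
python3 -c "
from h import *
go(world([-20,0,260]),down(97.05))
for n in('top','side'):
  c=env.read_camera(n);cv2.imwrite(f'pics/{n}1.png',c['image'][:,:,::-1])
"
```

```text
t 0.25 tcp [ 292.37 -580.22  230.87] box [-299.22 -817.69  230.87] rot deg [-179.95    0.     26.75] F [-0.18  0.35 -0.18] gap 85.76108102851727
shift cm [ 53.85 -67.57  -2.86] turn deg [ -0.04  -0.02 -70.3 ] rows 20.732338742985885 9.818701838018278schema error: expected keys jaw, tx, ty, tz, wx, wy, wz
```

View pics/side1.png

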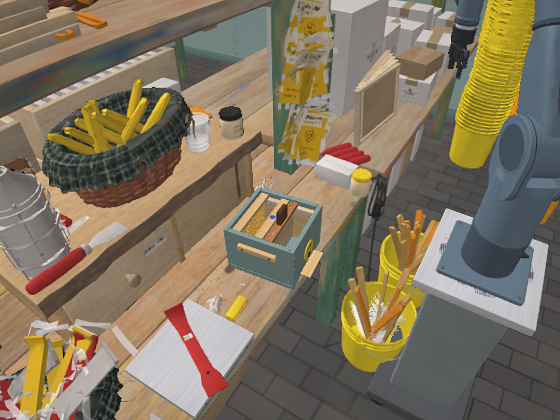

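Run:
```python
from h import *
c=env.read_camera('side')
print(proj(c,[[292,-580,230],[292,-580,330],[350,-400,260],[420,-150,300],[0,0,0],[0,0,300]]))
a=c['image'][0:260,400:560,::-1];cv2.imwrite('pics/z2.png',cv2.resize(a,None,fx=2.3,fy=2.3,interpolation=cv2.INTER_CUBIC))
```

```text
[[451.94  76.97]
 [459.12  48.95]
 [423.33  82.22]
 [376.04  93.32]
 [485.8  260.04]
 [531.02 166.85]]
```

View pics/z2.png

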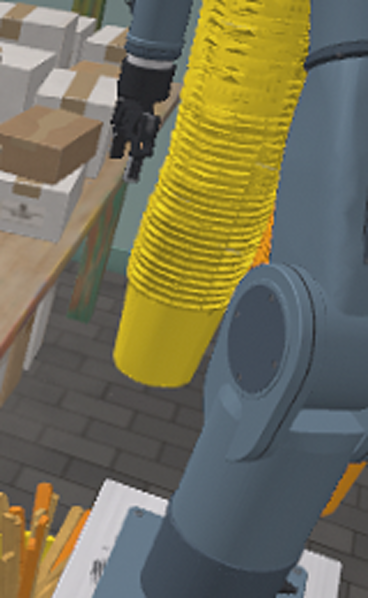

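```bash
python3 -m crank '[{"jaw":8.5,"tx":15,"ty":-15,"tz":-7,"wx":0,"wy":0,"wz":-20},{"jaw":8.5,"tx":31,"ty":-29.5,"tz":-7,"wx":0,"wy":0,"wz":-43},{"jaw":8.5,"tx":31,"ty":-29.5,"tz":-7,"wx":0,"wy":0,"wz":-43},{"jaw":8.5,"tx":31,"ty":-29.5,"tz":-7,"wx":0,"wy":0,"wz":-43},{"jaw":8.5,"tx":31,"ty":-29.5,"tz":-7,"wx":0,"wy":0,"wz":-43},{"jaw":8.5,"tx":31,"ty":-29.5,"tz":-7,"wx":0,"wy":0,"wz":-43},{"jaw":8.5,"tx":31,"ty":-29.5,"tz":-7,"wx":0,"wy":0,"wz":-43},{"jaw":8.5,"tx":31,"ty":-29.5,"tz":-7,"wx":0,"wy":0,"wz":-43},{"jaw":8.5,"tx":31,"ty":-29.5,"tz":-7,"wx":0,"wy":0,"wz":-43},{"jaw":8.5,"tx":31,"ty":-29.5,"tz":-7,"wx":0,"wy":0,"wz":-43}]'
python3 -c "
from h import *
go(world([-20,0,240]),down(97.05))
print(env.observe()['q'])
"
```

```text
t: 1.23
tool_pos: [430.9, -191.9, 299.3]
tcp_rot: [3.141, 0.0, 1.217]
ft_force: [0.2, 0.0, 0.6]
finger_gap: 84.9
t 1.2333 tcp [ 430.87 -191.94  299.28] box [-114.12 -449.34  299.28] rot deg [179.97   0.02  69.73] F [0.23 0.04 0.57] gap 84.87684398420902
shift cm [ 44.24 -12.26   5.91] turn deg [  0.02   0.02 -27.32] rows 11.100674929327464 3.8155098141148662
[ 0.65  0.17 -0.36  1.9   0.07  1.08 -0.1 ]
```

```bash
python3 -m crank '[{"jaw":5,"tx":44.2,"ty":-12.3,"tz":0,"wx":0,"wy":0,"wz":-27.3},{"jaw":5,"tx":44.2,"ty":-12.3,"tz":0,"wx":0,"wy":0,"wz":-27.3},{"jaw":5,"tx":44.2,"ty":-12.3,"tz":0,"wx":0,"wy":0,"wz":-27.3},{"jaw":5,"tx":44.2,"ty":-12.3,"tz":0,"wx":0,"wy":0,"wz":-27.3},{"jaw":5,"tx":44.2,"ty":-12.3,"tz":0,"wx":0,"wy":0,"wz":-27.3},{"jaw":5,"tx":44.2,"ty":-12.3,"tz":0,"wx":0,"wy":0,"wz":-27.3},{"jaw":5,"tx":44.2,"ty":-12.3,"tz":0,"wx":0,"wy":0,"wz":-27.3},{"jaw":5,"tx":44.2,"ty":-12.3,"tz":0,"wx":0,"wy":0,"wz":-27.3},{"jaw":5,"tx":44.2,"ty":-12.3,"tz":0,"wx":0,"wy":0,"wz":-27.3},{"jaw":5,"tx":44.2,"ty":-12.3,"tz":0,"wx":0,"wy":0,"wz":-27.3}]'
python3 -m crank '[{"jaw":4.5,"tx":6,"ty":0,"tz":5,"wx":0,"wy":0,"wz":0}]' 
python3 -c "
from h import *
go(world([-20,0,200]),down(97.05))
"
```

```text
t: 2.07
tool_pos: [465.0, 223.3, 299.3]
tcp_rot: [3.14, 0.001, 1.693]
ft_force: [1.0, -0.7, -0.2]
finger_gap: 50.2
t: 2.15
tool_pos: [464.1, 258.9, 276.9]
tcp_rot: [3.132, -0.004, 1.693]
ft_force: [2.0, 0.3, -0.2]
finger_gap: 44.9
t 2.15 tcp [464.12 258.92 276.92] box [-25.8   -5.96 276.92] rot deg [179.42  -0.23  97.01] F [ 2.    0.26 -0.22] gap 44.94465162106489
shift cm [0.57 0.5  7.7 ] turn deg [ 0.58 -0.23 -0.04] rows 1.855465567746855 0.086849127221407
```

```bash
python3 -m crank '[{"jaw":4.5,"tx":0.6,"ty":0.5,"tz":4,"wx":0.5,"wy":0,"wz":0},{"jaw":4.5,"tx":0.6,"ty":0.5,"tz":8,"wx":0.5,"wy":0,"wz":0},{"jaw":4.5,"tx":0.6,"ty":0.5,"tz":8,"wx":0.5,"wy":0,"wz":0}]' 
python3 -c "
from h import *
go(world([-20,0,134]),down(97.05))
for n in('top','side'):
  c=env.read_camera(n);cv2.imwrite(f'pics/{n}2.png',c['image'][:,:,::-1])
a=cv2.imread('pics/side2.png')[130:295,205:345];b=cv2.imread('pics/top2.png')[120:265,205:325]
cv2.imwrite('pics/z3.png',np.hstack([cv2.resize(a,(420,495)),cv2.resize(b,(380,495))]))
"
```

```text
t: 2.4
tool_pos: [465.3, 264.0, 190.5]
tcp_rot: [-3.132, 0.0, 1.695]
ft_force: [-1.9, -2.3, -0.8]
finger_gap: 44.8
t 2.4 tcp [465.28 264.   190.49] box [-24.03  -1.06 190.49] rot deg [-179.47    0.     97.11] F [-1.92 -2.26 -0.81] gap 44.78866464601524
shift cm [0.11 0.46 5.65] turn deg [-0.53  0.    0.06] rows 1.3584540242357452 0.07462220152520974
```

View pics/z3.png

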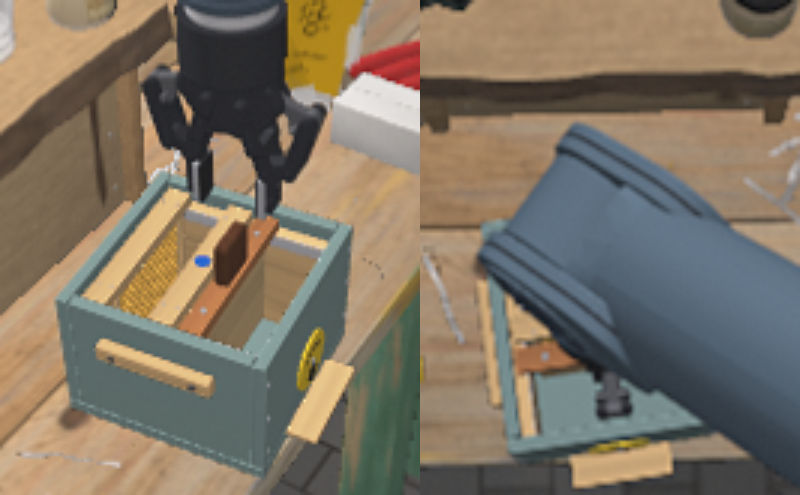

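The side view shows the open fingers, tips near (200,195) and (262,210) in the crop, straddling the dark grip at (232,250). I'll descend now.

```bash
python3 -m crank '[{"jaw":4.5,"tx":0.1,"ty":0.45,"tz":3,"wx":-0.5,"wy":0,"wz":0},{"jaw":4.5,"tx":0.1,"ty":0.45,"tz":5.6,"wx":-0.5,"wy":0,"wz":0},{"jaw":4.5,"tx":0.1,"ty":0.45,"tz":5.6,"wx":-0.5,"wy":0,"wz":0},{"jaw":4.5,"tx":0.1,"ty":0.45,"tz":5.6,"wx":-0.5,"wy":0,"wz":0}]' 
python3 -c "
from h import *
go(world([-20,0,135]),down(97.05))
"
```

```text
t: 2.83
tool_pos: [473.6, 266.8, 142.5]
tcp_rot: [3.133, -0.003, 1.692]
ft_force: [0.3, -0.1, 0.2]
finger_gap: 44.9
t 2.8333 tcp [473.59 266.82 142.53] box [-15.44   0.72 142.53] rot deg [179.51  -0.17  96.95] F [ 0.31 -0.11  0.23] gap 44.87892388797554
shift cm [-0.08 -0.46  0.75] turn deg [ 0.49 -0.17 -0.1 ] rows 0.21177561905791012 0.07421791791839723
```

```bash
python3 -m crank '[{"jaw":4.5,"tx":-0.1,"ty":-0.4,"tz":0.7,"wx":0.5,"wy":0,"wz":0},{"jaw":4.5,"tx":-0.1,"ty":-0.4,"tz":0.7,"wx":0.5,"wy":0,"wz":0},{"jaw":4.5,"tx":-0.1,"ty":-0.4,"tz":0.7,"wx":0.5,"wy":0,"wz":0}]' 
python3 -c "
from h import *
go(world([-20,0,135]),down(97.05))
c=env.read_camera('side');a=c['image'][130:295,205:345,::-1]
cv2.imwrite('pics/z4.png',cv2.resize(a,(420,495)))
go(world([-20,0,135]),down(97.05))
"
```

```text
t: 3.08
tool_pos: [470.6, 265.6, 137.0]
tcp_rot: [3.14, -0.004, 1.692]
ft_force: [-0.0, 1.2, 0.1]
finger_gap: 45.2
t 3.0833 tcp [470.57 265.59 136.96] box [-18.58  -0.13 136.96] rot deg [179.89  -0.21  96.92] F [-0.04  1.17  0.15] gap 45.19256758513243
shift cm [ 0.01 -0.14  0.2 ] turn deg [ 0.11 -0.21 -0.13] rows 0.05815252448286748 0.03692517802609603
t 3.1333 tcp [470.52 265.67 136.8 ] box [-18.63  -0.05 136.8 ] rot deg [179.9   -0.21  96.93] F [ 0.64 -0.22 -0.3 ] gap 44.53828066286731
shift cm [ 0.   -0.14  0.18] turn deg [ 0.1  -0.21 -0.12] rows 0.05426345219166549 0.036476073021818406
```

View pics/z4.png

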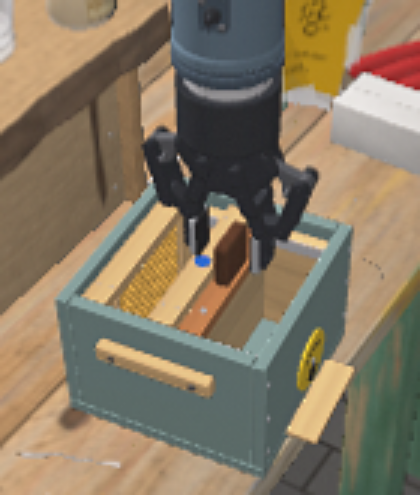

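The fingers, at crop (200,250) and (262,265), straddle the grip at (232,250), so I'll close.

```bash
python3 -m crank '[{"jaw":1,"tx":0,"ty":-0.1,"tz":0,"wx":0,"wy":0,"wz":0},{"jaw":1,"tx":0,"ty":-0.1,"tz":0,"wx":0,"wy":0,"wz":0},{"jaw":1,"tx":0,"ty":-0.1,"tz":0,"wx":0,"wy":0,"wz":0},{"jaw":1,"tx":0,"ty":-0.1,"tz":0,"wx":0,"wy":0,"wz":0},{"jaw":1,"tx":0,"ty":-0.1,"tz":0,"wx":0,"wy":0,"wz":0}]' 
python3 -c "
from h import *
go(world([-68.5,0,137]),down(97.05))
"
```

```text
t: 3.55
tool_pos: [469.6, 265.7, 137.4]
tcp_rot: [3.14, -0.003, 1.692]
ft_force: [-1.8, -1.5, 7.2]
finger_gap: 13.0
t 3.55 tcp [469.56 265.68 137.36] box [-19.58   0.08 137.36] rot deg [179.88  -0.2   96.93] F [-1.77 -1.55  7.16] gap 13.010547205510557
shift cm [-0.02 -4.89  0.03] turn deg [ 0.12 -0.2  -0.12] rows 1.1732666353629986 0.0364212723191968
```

```bash
python3 -m crank '[{"jaw":1,"tx":0,"ty":-1,"tz":0,"wx":0,"wy":0,"wz":0},{"jaw":1,"tx":0,"ty":-2,"tz":0,"wx":0,"wy":0,"wz":0},{"jaw":1,"tx":0,"ty":-3,"tz":0,"wx":0,"wy":0,"wz":0},{"jaw":1,"tx":0,"ty":-4,"tz":0,"wx":0,"wy":0,"wz":0},{"jaw":1,"tx":0,"ty":-4.4,"tz":0,"wx":0,"wy":0,"wz":0},{"jaw":1,"tx":0,"ty":-4.4,"tz":0,"wx":0,"wy":0,"wz":0},{"jaw":1,"tx":0,"ty":-4.4,"tz":0,"wx":0,"wy":0,"wz":0}]' 
python3 -c "
from h import *
go(world([-68.5,0,137]),down(97.05))
"
```

```text
t: 4.13
tool_pos: [424.0, 260.2, 137.4]
tcp_rot: [-3.141, -0.002, 1.693]
ft_force: [-5.6, -1.4, 9.1]
finger_gap: 13.2
t 4.1333 tcp [424.03 260.25 137.36] box [-65.43   0.28 137.36] rot deg [-179.97   -0.14   96.98] F [-5.58 -1.42  9.1 ] gap 13.221249967340803
shift cm [-0.03 -0.31  0.04] turn deg [-0.03 -0.14 -0.07] rows 0.07438858575566361 0.022308105102480182
```

```bash
python3 -m crank '[{"jaw":1,"tx":0,"ty":-0.2,"tz":0,"wx":0,"wy":0,"wz":0},{"jaw":1,"tx":0,"ty":-0.4,"tz":0,"wx":0,"wy":0,"wz":0},{"jaw":1,"tx":0,"ty":-0.4,"tz":0,"wx":0,"wy":0,"wz":0},{"jaw":1,"tx":0,"ty":-0.4,"tz":0,"wx":0,"wy":0,"wz":0}]' 
python3 -c "
from h import *
go(world([-68.5,0,137]),down(97.05))
c=env.read_camera('side');a=c['image'][130:295,205:345,::-1]
cv2.imwrite('pics/z5.png',cv2.resize(a,(560,660))[:600])
"
```

```text
t: 4.47
tool_pos: [420.8, 259.9, 137.4]
tcp_rot: [3.141, -0.003, 1.692]
ft_force: [3.8, 0.5, -0.6]
finger_gap: 12.5
t 4.4667 tcp [420.78 259.95 137.41] box [-68.69   0.38 137.41] rot deg [179.97  -0.18  96.96] F [ 3.76  0.46 -0.64] gap 12.499559884336174
shift cm [-0.04  0.02  0.04] turn deg [ 0.03 -0.18 -0.09] rows 0.014180054449448642 0.027956159045452803
```

View pics/z5.png

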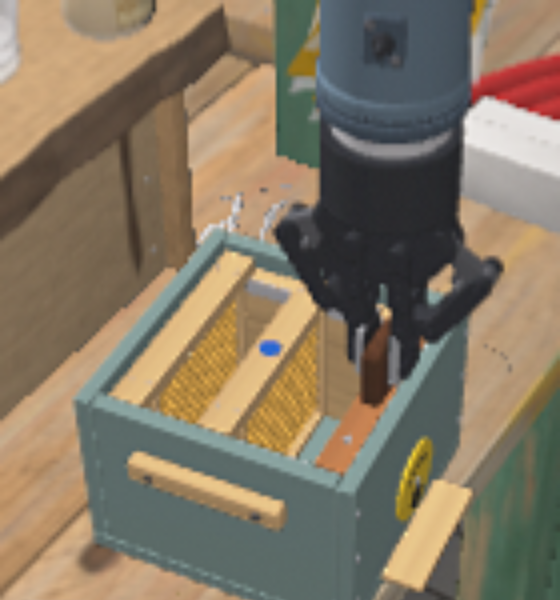

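The follower's bar stands at the entrance wall, with the grip at crop (375,365). I'll push it slightly further to confirm contact, then release.

```bash
python3 -m crank '[{"jaw":1,"tx":0,"ty":-0.2,"tz":0,"wx":0,"wy":0,"wz":0},{"jaw":1,"tx":0,"ty":-0.2,"tz":0,"wx":0,"wy":0,"wz":0},{"jaw":1,"tx":0,"ty":-0.2,"tz":0,"wx":0,"wy":0,"wz":0}]' 
python3 -m crank '[{"jaw":3,"tx":0,"ty":0,"tz":0,"wx":0,"wy":0,"wz":0},{"jaw":3.5,"tx":0,"ty":0,"tz":0,"wx":0,"wy":0,"wz":0},{"jaw":3.5,"tx":0,"ty":0,"tz":0,"wx":0,"wy":0,"wz":0},{"jaw":3.5,"tx":0,"ty":0,"tz":0,"wx":0,"wy":0,"wz":0}]' 
python3 -c "
from h import *
go(world([-68.5,0,200]),down(97.05))
"
```

```text
t: 4.77
tool_pos: [420.7, 260.0, 137.6]
tcp_rot: [3.138, -0.004, 1.692]
ft_force: [6.6, 2.4, -5.7]
finger_gap: 12.6
t: 5.1
tool_pos: [419.9, 259.7, 137.3]
tcp_rot: [3.139, -0.004, 1.692]
ft_force: [0.2, -0.3, 0.3]
finger_gap: 34.8
t 5.1 tcp [419.89 259.75 137.32] box [-69.6    0.29 137.32] rot deg [179.88  -0.21  96.94] F [ 0.17 -0.35  0.3 ] gap 34.82571562524071
shift cm [-0.01  0.12 -6.27] turn deg [ 0.12 -0.21 -0.11] rows 1.503255737683705 0.03708456971200442
```

```bash
python3 -m crank '[{"jaw":3.5,"tx":0,"ty":0,"tz":-1,"wx":0,"wy":0,"wz":0},{"jaw":3.5,"tx":0,"ty":0,"tz":-3,"wx":0,"wy":0,"wz":0},{"jaw":3.5,"tx":0,"ty":0,"tz":-6,"wx":0,"wy":0,"wz":0},{"jaw":5.5,"tx":0,"ty":0,"tz":-8,"wx":0,"wy":0,"wz":0},{"jaw":5.5,"tx":0,"ty":0,"tz":-8,"wx":0,"wy":0,"wz":0},{"jaw":5.5,"tx":0,"ty":0,"tz":-8,"wx":0,"wy":0,"wz":0}]' 
python3 -c "
from h import *
c=env.read_camera('side');a=c['image'][130:295,205:345,::-1]
cv2.imwrite('pics/z6.png',cv2.resize(a,(560,660))[:600])
im=c['image'];h=cv2.cvtColor(im,cv2.COLOR_RGB2HSV);m=cv2.inRange(h,(108,150,120),(125,255,255));m[:180]=0;m[295:]=0;m[:,:215]=0;m[:,335:]=0
ys,xs=np.nonzero(m);d=cast(c,[(xs.mean(),ys.mean())],127.5);print(len(xs),d,box(d),box([494.7,269,127]))
go(world([4,0,200]),down(97.05))
"
```

```text
t: 5.6
tool_pos: [420.2, 259.8, 218.7]
tcp_rot: [3.137, -0.004, 1.692]
ft_force: [-0.6, -0.1, -0.5]
finger_gap: 55.2
12 [[494.36 269.64 127.5 ]] [[  5.52   0.97 127.5 ]] [  5.78   0.29 127.  ]
t 5.65 tcp [419.63 259.21 217.57] box [-69.93  -0.21 217.57] rot deg [179.86  -0.19  96.93] F [ 0.24 -1.22 -0.71] gap 55.36193516183363
shift cm [0.03 7.39 1.78] turn deg [ 0.14 -0.19 -0.12] rows 1.8222141216174326 0.037233371469597966
```

View pics/z6.png

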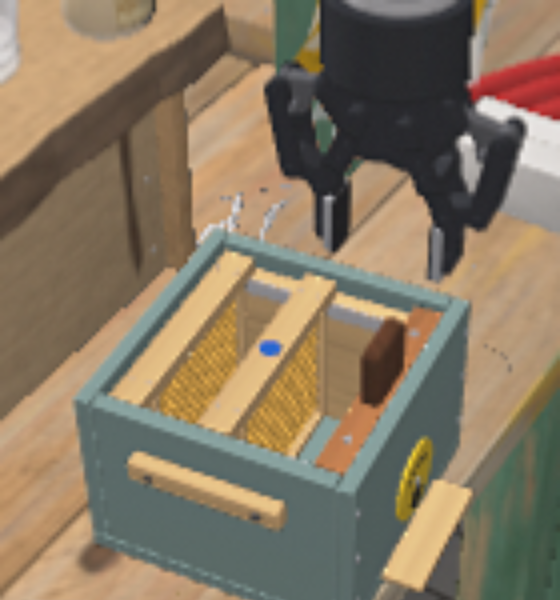

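The follower is released at the wall, with its grip at crop (382,362). The blue dot at (270,348) lies at box x ≈ +5.6 mm, y ≈ 0.6 mm. Next I'll go over the bar.

```bash
python3 -m crank '[{"jaw":4.4,"tx":0,"ty":3.5,"tz":0,"wx":0,"wy":0,"wz":0},{"jaw":4.4,"tx":0,"ty":7.5,"tz":0,"wx":0,"wy":0,"wz":0},{"jaw":4.4,"tx":0,"ty":7.5,"tz":2,"wx":0,"wy":0,"wz":0},{"jaw":4.4,"tx":0,"ty":7.5,"tz":5,"wx":0,"wy":0,"wz":0},{"jaw":4.4,"tx":0,"ty":7.5,"tz":7,"wx":0,"wy":0,"wz":0},{"jaw":4.4,"tx":0,"ty":7.5,"tz":7,"wx":0,"wy":0,"wz":0},{"jaw":4.4,"tx":0,"ty":7.5,"tz":7,"wx":0,"wy":0,"wz":0}]' 
python3 -c "
from h import *
c=env.read_camera('side');a=c['image'][130:295,205:345,::-1]
cv2.imwrite('pics/z7.png',cv2.resize(a,(560,660))[:600])
go(world([5.5,0,104]),down(97.05))
"
```

```text
t: 6.23
tool_pos: [492.8, 267.9, 146.3]
tcp_rot: [-3.14, -0.002, 1.692]
ft_force: [0.2, 0.5, 0.7]
finger_gap: 43.9
t 6.2833 tcp [493.79 268.72 147.76] box [  4.85   0.12 147.76] rot deg [179.92  -0.19  96.97] F [ 1.32 -0.43 -0.05] gap 43.97717191861515
shift cm [-0.03  0.06  4.38] turn deg [ 0.08 -0.19 -0.08] rows 1.0496156708998485 0.030985643228834025
```

View pics/z7.png

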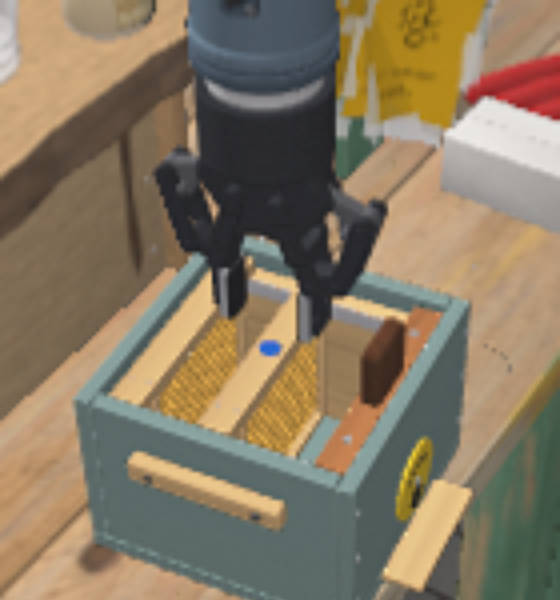

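The fingertips at (228,300) and (312,320) sit on either side of the blue-dotted bar. I'll descend.

```bash
python3 -m crank '[{"jaw":4.3,"tx":0,"ty":0.06,"tz":1,"wx":0,"wy":0,"wz":0},{"jaw":4.3,"tx":0,"ty":0.06,"tz":2,"wx":0,"wy":0,"wz":0},{"jaw":4.3,"tx":0,"ty":0.06,"tz":3,"wx":0,"wy":0,"wz":0},{"jaw":4.3,"tx":0,"ty":0.06,"tz":4.3,"wx":0,"wy":0,"wz":0},{"jaw":4.3,"tx":0,"ty":0.06,"tz":4.3,"wx":0,"wy":0,"wz":0},{"jaw":4.3,"tx":0,"ty":0.06,"tz":4.3,"wx":0,"wy":0,"wz":0}]' 
python3 -c "
from h import *
c=env.read_camera('side');a=c['image'][130:295,205:345,::-1]
cv2.imwrite('pics/z8.png',cv2.resize(a,(560,660))[:600])
go(world([5.5,0,104]),down(97.05))
"
```

```text
t: 6.78
tool_pos: [493.7, 268.5, 103.8]
tcp_rot: [-3.141, -0.003, 1.693]
ft_force: [-0.4, -0.6, -0.1]
finger_gap: 43.3
t 6.8333 tcp [494.22 268.96 104.46] box [  5.29   0.31 104.46] rot deg [179.96  -0.19  96.98] F [-0.14  0.82  0.45] gap 42.83669471668287
shift cm [-0.03  0.02  0.05] turn deg [ 0.04 -0.19 -0.07] rows 0.014141411032665814 0.028344745296853335
```

View pics/z8.png

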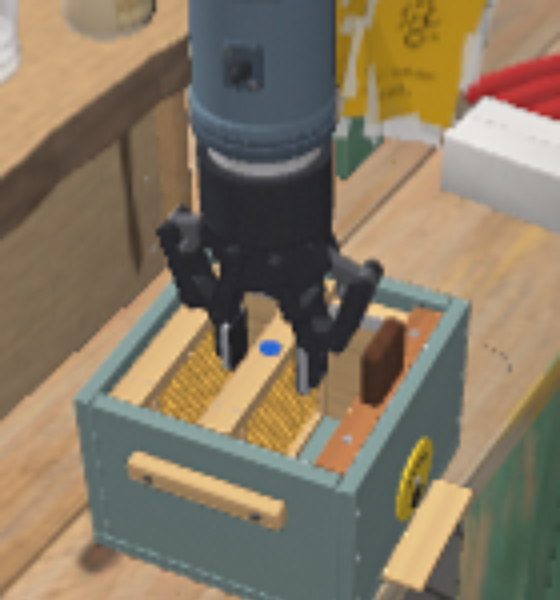

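The fingers at (232,345) and (308,370) straddle the bar and the frame hasn't moved. Closing.

```bash
python3 -m crank '[{"jaw":1.5,"tx":0,"ty":0,"tz":0,"wx":0,"wy":0,"wz":0},{"jaw":1.5,"tx":0,"ty":0,"tz":0,"wx":0,"wy":0,"wz":0},{"jaw":1.5,"tx":0,"ty":0,"tz":0,"wx":0,"wy":0,"wz":0},{"jaw":1.5,"tx":0,"ty":0,"tz":0,"wx":0,"wy":0,"wz":0},{"jaw":1.5,"tx":0,"ty":0,"tz":0,"wx":0,"wy":0,"wz":0}]' 
python3 -m crank '[{"jaw":1.5,"tx":0,"ty":0,"tz":-1,"wx":0,"wy":0,"wz":0},{"jaw":1.5,"tx":0,"ty":0,"tz":-2,"wx":0,"wy":0,"wz":0},{"jaw":1.5,"tx":0,"ty":0,"tz":-2,"wx":0,"wy":0,"wz":0}]' 
python3 -c "
from h import *
c=env.read_camera('side');a=c['image'][130:295,205:345,::-1]
cv2.imwrite('pics/z9.png',cv2.resize(a,(560,660))[:600])
go(world([5.5,0,270]),down(97.05))
"
```

```text
t: 7.25
tool_pos: [494.7, 269.3, 105.1]
tcp_rot: [3.14, -0.004, 1.693]
ft_force: [-0.5, 0.4, 3.9]
finger_gap: 20.7
t: 7.5
tool_pos: [495.6, 270.0, 127.3]
tcp_rot: [3.137, -0.005, 1.693]
ft_force: [1.1, -0.1, -1.1]
finger_gap: 20.6
t 7.55 tcp [495.4  269.7  126.47] box [  6.56   0.91 126.47] rot deg [179.77  -0.26  96.97] F [ 0.19  0.39 -0.14] gap 20.601093638685423
shift cm [ -0.03  -0.05 -14.35] turn deg [ 0.23 -0.26 -0.08] rows 3.442055686242917 0.050362435094735064
```

View pics/z9.png

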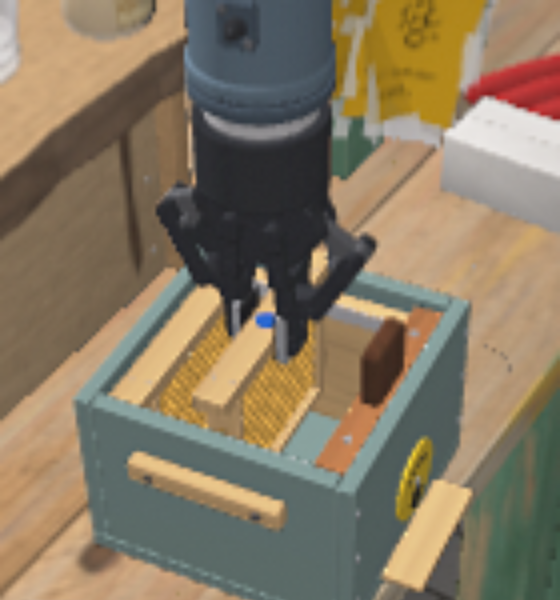

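The frame's bar at (235,350) has risen level and upright between the fingers. I'll draw it fully out.

```bash
python3 -m crank '[{"jaw":1.5,"tx":0,"ty":0,"tz":-2,"wx":0,"wy":0,"wz":0},{"jaw":1.5,"tx":0,"ty":0,"tz":-4,"wx":0,"wy":0,"wz":0},{"jaw":1.5,"tx":0,"ty":0,"tz":-6,"wx":0,"wy":0,"wz":0},{"jaw":1.5,"tx":0,"ty":0,"tz":-8,"wx":0,"wy":0,"wz":0},{"jaw":1.5,"tx":0,"ty":0,"tz":-10,"wx":0,"wy":0,"wz":0},{"jaw":1.5,"tx":0,"ty":0,"tz":-12,"wx":0,"wy":0,"wz":0},{"jaw":1.5,"tx":0,"ty":0,"tz":-14,"wx":0,"wy":0,"wz":0},{"jaw":1.5,"tx":0,"ty":0,"tz":-15.5,"wx":0,"wy":0,"wz":0},{"jaw":1.5,"tx":0,"ty":0,"tz":-15.5,"wx":0,"wy":0,"wz":0},{"jaw":1.5,"tx":0,"ty":0,"tz":-15.5,"wx":0,"wy":0,"wz":0}]' 
python3 -c "
from h import *
c=env.read_camera('side');a=c['image'][60:295,175:375,::-1]
cv2.imwrite('pics/z10.png',cv2.resize(a,(500,588)))
go(world([5.5,0,280]),down(97.05)); print(env.observe()['q'])
# target tilt 42deg, frame centre at box (30,0,260)
th=np.radians(42); Rf=B*Ro.from_euler('y',-th)
cen=world([30,0,260]); tcp=cen+Rf.apply([0,0,46-17])
go(tcp,Rf*B.inv()*down(97.05))
"
```

```text
t: 8.38
tool_pos: [495.0, 268.9, 281.5]
tcp_rot: [3.136, -0.005, 1.692]
ft_force: [-0.2, 1.0, -2.5]
finger_gap: 20.9
t 8.4333 tcp [494.47 268.44 280.55] box [  5.48  -0.23 280.55] rot deg [179.82  -0.22  96.96] F [-0.26  0.34 -0.84] gap 20.773225378650842
shift cm [0.02 0.   0.05] turn deg [ 0.18 -0.22 -0.09] rows 0.014302578014199617 0.04188290593334069
[-0.05  0.42 -0.69  1.69  0.29  1.13 -0.7 ]
t 8.4333 tcp [494.47 268.44 280.55] box [  5.48  -0.23 280.55] rot deg [179.82  -0.22  96.96] F [-0.26  0.34 -0.84] gap 20.773225378650842
shift cm [ 0.02  0.51 -0.1 ] turn deg [-41.82  -0.18  -0.17] rows 0.12511020265271328 5.840388443841777
```

View pics/z10.png

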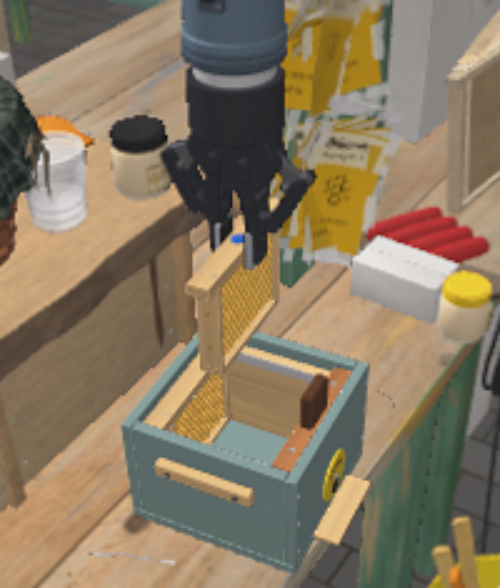

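The frame hangs upright and wholly clear above the rim, with its bar at (235,245) in the crop. The plain frame and follower are in place. Now I'll tip it.

```bash
python3 -m crank '[{"jaw":1.5,"tx":0,"ty":0,"tz":-0.3,"wx":-4,"wy":0,"wz":0},{"jaw":1.5,"tx":0,"ty":0,"tz":-0.6,"wx":-9,"wy":0,"wz":0},{"jaw":1.5,"tx":0,"ty":0,"tz":-1,"wx":-14,"wy":0,"wz":0},{"jaw":1.5,"tx":0,"ty":0,"tz":-1,"wx":-19,"wy":0,"wz":0},{"jaw":1.5,"tx":0,"ty":0,"tz":-1,"wx":-24,"wy":0,"wz":0},{"jaw":1.5,"tx":0,"ty":0,"tz":-1,"wx":-24,"wy":0,"wz":0}]' 
python3 -c "
from h import *
print(env.observe()['q'])
th=np.radians(43); Rf=B*Ro.from_euler('y',-th)
cen=world([25,0,265]); tcp=cen+Rf.apply([0,0,46-17])
go(tcp,Rf*B.inv()*down(97.05))
"
```

```text
t: 8.93
tool_pos: [490.2, 267.2, 287.4]
tcp_rot: [2.722, -0.0, 1.696]
ft_force: [-0.7, 0.2, -2.6]
finger_gap: 20.9
[-0.13  0.18 -0.65  2.02  0.56  0.7  -1.01]
t 8.9333 tcp [490.24 267.22 287.44] box [  1.14  -0.93 287.44] rot deg [155.94  -0.01  97.16] F [-0.66  0.23 -2.62] gap 20.90354677913109
shift cm [0.09 0.32 0.28] turn deg [-18.94  -0.07   0.09] rows 0.10474203864597972 2.644927526600125
```

```bash
python3 -m crank '[{"jaw":1.5,"tx":0,"ty":0.1,"tz":0,"wx":-4,"wy":0,"wz":0},{"jaw":1.5,"tx":0,"ty":0.2,"tz":0,"wx":-9,"wy":0,"wz":0},{"jaw":1.5,"tx":0,"ty":0.3,"tz":0,"wx":-14,"wy":0,"wz":0},{"jaw":1.5,"tx":0,"ty":0.3,"tz":0,"wx":-18,"wy":0,"wz":0},{"jaw":1.5,"tx":0,"ty":0.3,"tz":0,"wx":-18,"wy":0,"wz":0},{"jaw":1.5,"tx":0,"ty":0.3,"tz":0,"wx":-18,"wy":0,"wz":0}]' 
python3 -c "
from h import *
print(env.observe()['q'])
th=np.radians(43); Rf=B*Ro.from_euler('y',-th)
cen=world([25,0,265]); tcp=cen+Rf.apply([0,0,46-17])
c=env.read_camera('side');a=c['image'][60:295,175:375,::-1]
cv2.imwrite('pics/z11.png',cv2.resize(a,(500,588)))
c=env.read_camera('top');cv2.imwrite('pics/top11.png',c['image'][:,:,::-1])
go(tcp,Rf*B.inv()*down(97.05))
"
```

```text
t: 9.43
tool_pos: [491.9, 267.0, 286.5]
tcp_rot: [2.411, 0.003, 1.697]
ft_force: [0.1, -0.9, -0.6]
finger_gap: 20.6
[-0.32  0.12 -0.56  2.25  1.25  0.56 -1.76]
t 9.5333 tcp [493.21 267.32 287.93] box [  4.09  -1.19 287.93] rot deg [138.09   0.06  97.11] F [-0.92  0.28 -0.05] gap 20.55094536754832
shift cm [ 0.12 -0.03  0.2 ] turn deg [-1.09  0.    0.09] rows 0.05703145304212569 0.15264809906143056
```

View pics/z11.png

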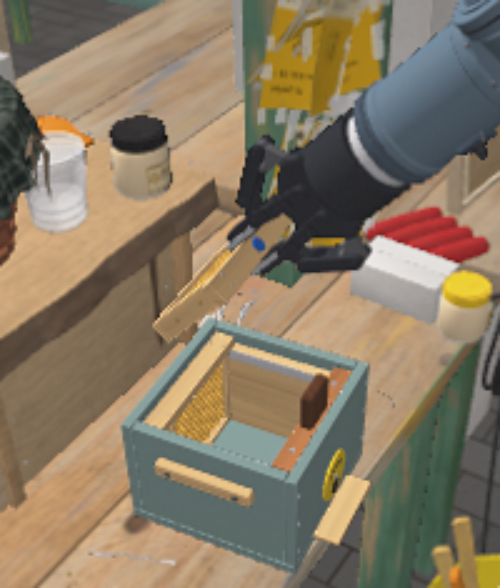

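View pics/top11.png

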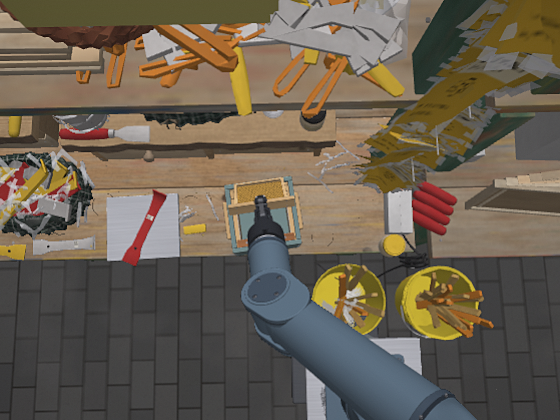

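The frame is tipped 42°. From the top, its far comb face at (260,188) shows above the box, and the counter items look unmoved. I'll let it settle, check follower and stillness, then hand in.

```bash
python3 -m crank '[{"jaw":1.5,"tx":0,"ty":0,"tz":0,"wx":0,"wy":0,"wz":0},{"jaw":1.5,"tx":0,"ty":0,"tz":0,"wx":0,"wy":0,"wz":0},{"jaw":1.5,"tx":0,"ty":0,"tz":0,"wx":0,"wy":0,"wz":0},{"jaw":1.5,"tx":0,"ty":0,"tz":0,"wx":0,"wy":0,"wz":0},{"jaw":1.5,"tx":0,"ty":0,"tz":0,"wx":0,"wy":0,"wz":0},{"jaw":1.5,"tx":0,"ty":0,"tz":0,"wx":0,"wy":0,"wz":0}]'
python3 - <<'E'
from h import *
c=env.read_camera('side');o=env.observe();print(np.abs(o['joint_velocities']).max(),o['finger_gap'])
a=c['image'][110:295,205:345,::-1];cv2.imwrite('pics/z12.png',cv2.resize(a,(450,595),interpolation=cv2.INTER_CUBIC))
for x in(-68.5,-61.5): print((proj(c,[world([x,-20,165]),world([x,20,165])])-[205,110])*[450/140,595/185])
b=cv2.imread('pics/top0.png').astype(int);t=env.read_camera('top')['image'][:,:,::-1].astype(int)
d=np.abs(b-t).max(2)>40
print('changed px: hive tool/cage',d[185:265,105:210].sum(),'jar',d[230:258,380:410].sum())
E
```

```text
t: 10.03
tool_pos: [493.4, 267.2, 288.0]
tcp_rot: [2.41, 0.001, 1.695]
ft_force: [-0.9, -1.3, -1.1]
finger_gap: 20.5
0.0024954513641724757 20.7723591101833
[[318.12 316.13]
 [296.25 350.06]]
[[309.25 313.49]
 [287.16 347.26]]
changed px: hive tool/cage 0 jar 0
```

View pics/z12.png

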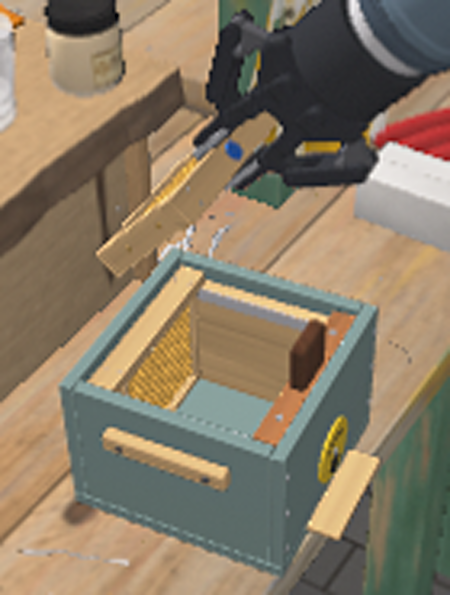

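The grip's top edge runs from about (318,320) to (300,355). That matches the projection for x = −68.5 mm, and nothing else has moved. I'm handing in.

```bash
python3 -c "
from rig import env
print(env.sign_off());o=env.observe();print(o['t'],o['tool_pos'],o['finger_gap'])"
```

```text
the job is handed in; nothing more can be done
None
the job is handed in; nothing more can be done
```

The job is done and handed in after about 10 s of robot time; no verdict was reported.

- **Follower:** I gripped it and slid it along its ledges to the entrance wall. The tool then sat at box x of about −69 mm, with a reaction force of about 7 N. In the last side picture the grip still matched x = −68.5 mm.
- **Blue-dot frame:** I gripped it by its bar and drew it straight up, upright, until it was wholly clear. I then tipped it about 42° with the far comb face up. By the tool pose, its centre is about 266 mm above the counter and about 25 mm from the box centre in plan.
- **Last checks:** The arm was still, with the bar held between the fingers (gap 20.7 mm) and nothing else touching the frame in the picture. The plain frame was in place to the eye. The top picture showed no change around the jar, queen cage or hive tool.
- **Disagreements:** The two cameras differed by 1–2 mm on the box position, and one of my first calls was refused for missing keys before anything moved. No check failed.

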